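# Unstack the bearing-press drifts into their nests

### The job

The pedal bearing press has been stripped and its five anodised drifts are piled on the two arbor stands. Take both piles apart and put every drift away in the tray, lying flat and fully down in the nest with the coloured ring of its own colour.

Things in the scene. Friction and masses are not known exactly. Their poses are not given: they have to be found in the camera images.
- drift_blue: blue press drift: a flat round disc 64 mm across, 20 mm high, with a 20 mm bore through it, 160 g. At the start it is at the foot of one of the two piles. The rod it stands on (12 mm thick, fixed upright in a steel foot 80 mm wide and 10 mm high) ends 78 mm above the bench, so every drift must first go straight up off it. Origin: centre of its underside; z up along the bore.
- drift_red: red press drift: a flat round disc 60 mm across, 20 mm high, with a 20 mm bore through it, 140 g. At the start it is at the foot of the other pile, on an equal stand: fixed foot 80 mm wide and 10 mm high, with a 12 mm upright rod that ends 78 mm above the bench and passes through the bores. Origin: centre of its underside; z up along the bore.
- drift_green: green press drift: a flat round disc 48 mm across, 20 mm high, with a 20 mm bore through it, 85 g. At the start it is second in a pile, on the blue or the red drift. A grey controller box 79 mm high stands between the two piles: carry drifts well above it. Origin: centre of its underside; z up along the bore.
- drift_gold: gold press drift: a flat round disc 44 mm across, 20 mm high, with a 20 mm bore through it, 70 g. At the start it is second in the other pile, on the red or the blue drift. Origin: centre of its underside; z up along the bore.
- drift_black: black press drift: a flat round disc 32 mm across, 20 mm high, with a 20 mm bore through it, 30 g. At the start it is third, on top of the green or the gold drift. Origin: centre of its underside; z up along the bore.
- nest_blue: nest of the blue drift: fixed grey insert, 86 x 86 x 10 mm, in a tray of six; round funnel pocket with blue floor and blue rim ring, 6 mm deep, floor 70 mm and mouth 77 mm across. Origin: centre of its underside, 4 mm above the bench; z up; the floor is at z = 4 mm. A seated drift stands 14 mm proud, so hold it by its upper half to keep the fingertips off the insert.
- nest_red: nest of the red drift: fixed grey insert, 86 x 86 x 10 mm, in a tray of six; round funnel pocket with red floor and red rim ring, 6 mm deep, floor 66 mm and mouth 73 mm across. Origin: centre of its underside, 4 mm above the bench; z up; the floor is at z = 4 mm. A seated drift stands 14 mm proud, so hold it by its upper half to keep the fingertips off the insert.
- nest_green: nest of the green drift: fixed grey insert, 86 x 86 x 10 mm, in a tray of six; round funnel pocket with green floor and green rim ring, 6 mm deep, floor 54 mm and mouth 61 mm across. Origin: centre of its underside, 4 mm above the bench; z up; the floor is at z = 4 mm. A seated drift stands 14 mm proud, so hold it by its upper half to keep the fingertips off the insert.
- nest_gold: nest of the gold drift: fixed grey insert, 86 x 86 x 10 mm, in a tray of six; round funnel pocket with gold floor and gold rim ring, 6 mm deep, floor 50 mm and mouth 57 mm across. Origin: centre of its underside, 4 mm above the bench; z up; the floor is at z = 4 mm. A seated drift stands 14 mm proud, so hold it by its upper half to keep the fingertips off the insert.
- nest_black: nest of the black drift: fixed grey insert, 86 x 86 x 10 mm, in a tray of six; round funnel pocket with black floor and black rim ring, 6 mm deep, floor 38 mm and mouth 45 mm across. Origin: centre of its underside, 4 mm above the bench; z up; the floor is at z = 4 mm. A seated drift stands 14 mm proud, so hold it by its upper half to keep the fingertips off the insert.

How it is judged (in metres and radians):
At the end, for the whole second after the job is handed in: Each of the five drifts lies in the nest of its own colour: centre within 8 mm of the nest's centre, underside less than 2.5 mm above the pocket floor, right side up and level within 0.08 rad, at rest (horizontal distance between drift_blue and nest_blue below 0.008 m and z of drift_blue in the frame of nest_blue below 0.0065 m and angle between each of drift_blue, drift_red, drift_green, drift_gold, drift_black's own z axis and vertical below 0.08 rad and linear speed of each of drift_blue, drift_red, drift_green, drift_gold, drift_black below 0.02 m/s and angular speed of each of drift_blue, drift_red, drift_green, drift_gold, drift_black below 0.2 rad/s and horizontal distance between drift_red and nest_red below 0.008 m and z of drift_red in the frame of nest_red below 0.0065 m and horizontal distance between drift_green and nest_green below 0.008 m and z of drift_green in the frame of nest_green below 0.0065 m and horizontal distance between drift_gold and nest_gold below 0.008 m and z of drift_gold in the frame of nest_gold below 0.0065 m and horizontal distance between drift_black and nest_black below 0.008 m and z of drift_black in the frame of nest_black below 0.0065 m); the robot touches nothing.
It also fails if it takes over 136 s, if anything falls off the work surface, if the arm or the gripper's body presses on something with over 40 N, if the wrist force passes 120 N, or if a joint passes its speed limit or range.

### The arm

A 6-joint arm with a two-finger parallel gripper is mounted at the origin on a cart in front of the work surface, level with it; the furniture and walls round the work are solid. World frame = base frame: x ahead of the robot, y to its left, z up, the work surface at z = 0. Lengths are in mm, angles in rad, forces in N, time in s.
With the tool pointing down it reaches from about 350 to 775 mm from the base axis. Payload 7.3 kg.
Tool frame: the origin (TCP) lies on the centre line of the jaws, within the pads' length; the fingertips stand finger_overhang ahead of it and the grasp point (between the pads) lies 8 mm behind it (finger_overhang is the distance from the TCP to the fingertips, in mm); z points along the fingers, y is the line along which they close (so a half turn about z gives the same grasp; the last joint's range is limited). The gripper opens to 92 mm and grips with 3 to 60 N. Pads are 19 mm wide; open, the fingers measure 130 mm over their backs; the gripper's body (75 mm by 190 mm) begins 47 mm behind the grasp point.
Start: joints at [-1.289, 0.342, 1.524, -0, 1.275, -0.146], TCP at [217.83, -477.696, 237.741] pointing down, gripper open.
Joint ranges: [-2.53, 2.53], [-0.77, 2.02], [0.04, 2.7], [-1, 4.14], [0.28, 2.66], [-3.11, 3.11]. Speed limits (rad/s): [2.57, 2.57, 3.14, 3.14, 3.14, 3.14].

### API

Orientations are given as [roll, pitch, yaw] about the fixed x, y, z axes, in that order (R = Rz(yaw) Ry(pitch) Rx(roll)).
In Python, from plant import get_obs, capture, close_job, finger_overhang gives the robot as it stands.
- The arm moves only by the shell command python3 -m inch 'ROWS'. ROWS is JSON, one flat list of numbers, 7 for each row, row after row: the turn, a rotation vector about the tool's x, y, z scaled (see below), then the shift along the tool's x, y, z scaled (see below), then the closure, from -1 (fully open) to 1 (shut). In form: [ax, ay, az, tx, ty, tz, gripper, ax, ay, az, tx, ty, tz, gripper, ...]. A call has 1 to 10 rows; each row shifts and turns the commanded pose from where the row before left it, along the tool's axes as they then stand; what a row does not reach is not made up. The controller multiplies each number of a shift by 0.8 m and each number of a turn by 1.5 rad. A row lasts 1/12 s, in which the tool goes at most 41.7 mm and 7.16 degrees, less where a joint would pass 70% of its speed; a pose out of reach is approached as far as the arm can. A call with a number of a shift or a turn outside -1 to 1 is refused whole. A call with a gripper value outside its range is refused whole. The fingers move at their own pace and stop on an object; the grip force is fixed at half the most. Time passes only in rows, so rows that do not move let the fingers close. It gives the time, the measured TCP pose, the force, the opening and the grip force at its end, in the units of the state.
- get_obs(): the state, without advancing time (a new reading comes with each control period).
- capture(name): name is "scene" or "top" or "wrist"; returns a dict with "image" (480x640x3 uint8, red, green, blue), "mtx" (3x3 intrinsics, pixels), "pose" (4x4, takes a point from camera to world coordinates). Camera axes: x right, y up, looking along -z (the intrinsics and any distortion apply to the point x, -y, -z); pixel columns grow to the right and rows downward; lengths in mm; the calibration is good to about 2 mm. A picture is of the moment at which its call begins. There is no depth.
- close_job(): hands the job in; it is judged then, once.
The state is a dict: "time": time; "joint_positions": joint angles; "dq": joint speeds; "tau": joint torques, N m; "tool_pos": TCP position; "tcp_rot": TCP orientation; "contact_force": force on the tool from outside, world axes, zero at the start; "moment": the same for the moment, N m; "grip_width": finger opening in mm; "finger_force": force on a finger pad.
Only numpy, scipy, OpenCV 4.12 (cv2) and the standard library are available. Lean on these libraries where they do the work, as an engineer would, in place of code of your own. Each camera call takes 0.05 s, during which the arm holds its last target. There are 200 camera calls.

## Working session

There is one attempt and no reset: what is moved stays moved. The work goes in short steps, Python scripts to look and compute and a shell command to move; the robot and the scene stay as the last step left them, time stands still between calls to the robot, and variables do not carry over. Pictures are saved under pics/ and viewed, at most 14 in all, crops included, and the job is handed in when it is done.

```bash
ls; mkdir -p pics
python3 - <<'E'
from plant import *
import cv2
print(get_obs(), finger_overhang)
for n in ("top","scene"):
    c=capture(n); cv2.imwrite(f"pics/{n}0.png",c["image"][:,:,::-1]); print(n,c["mtx"].tolist(),c["pose"].round(3).tolist(),[k for k in c])
E
```

```text
pics
{'time': 0.0, 'joint_positions': array([-1.28896598e+00,  3.42675095e-01,  1.52502817e+00, -1.72820201e-05,
        1.27542708e+00, -1.45965075e-01]), 'dq': array([-0.00148125, -0.00087999,  0.00083239,  0.00115942, -0.00043702,
        0.00106105]), 'tau': array([ 1.34039827e-03, -4.31235552e+01, -2.44218367e+01,  7.18832994e-02,
        5.57386153e-02, -1.29070804e-04]), 'tool_pos': array([ 217.72276834, -477.27956226,  237.0657949 ]), 'tcp_rot': array([-3.14006891e+00, -2.07302803e-04,  4.27800307e-01]), 'contact_force': array([-0.31551798, -0.66030717,  0.79524883]), 'moment': array([-0.0264276 , -0.0303625 ,  0.01131359]), 'finger_force': 0.0, 'grip_width': 91.84917626838626} 11.0
top [[604.2080852026825, 0.0, 313.17470299975366], [0.0, 604.2080852026825, 244.0273716439601], [0.0, 0.0, 1.0]] [[-0.021, 0.998, -0.058, 497.996], [-1.0, -0.021, 0.002, 14.563], [0.001, 0.058, 0.998, 1448.708], [0.0, 0.0, 0.0, 1.0]] ['image', 'mtx', 'pose']
scene [[529.6732654217408, 0.0, 319.628600320855], [0.0, 529.6732654217408, 234.73297142358567], [0.0, 0.0, 1.0]] [[-0.803, 0.449, -0.392, 44.27], [-0.596, -0.59, 0.545, 702.466], [0.013, 0.671, 0.741, 1034.733], [0.0, 0.0, 0.0, 1.0]] ['image', 'mtx', 'pose']
```

View pics/top0.png

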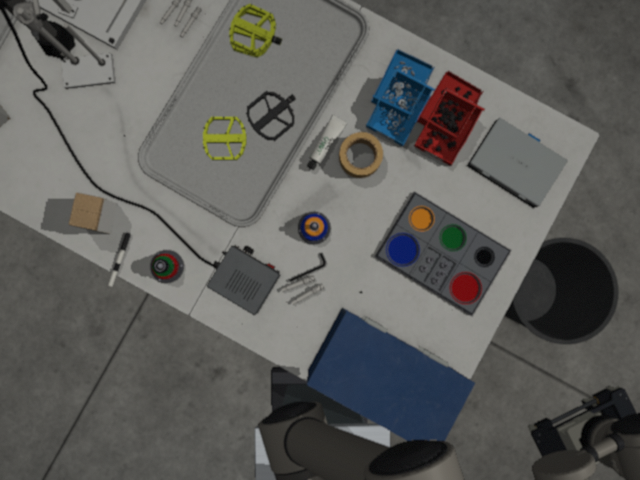

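View pics/scene0.png

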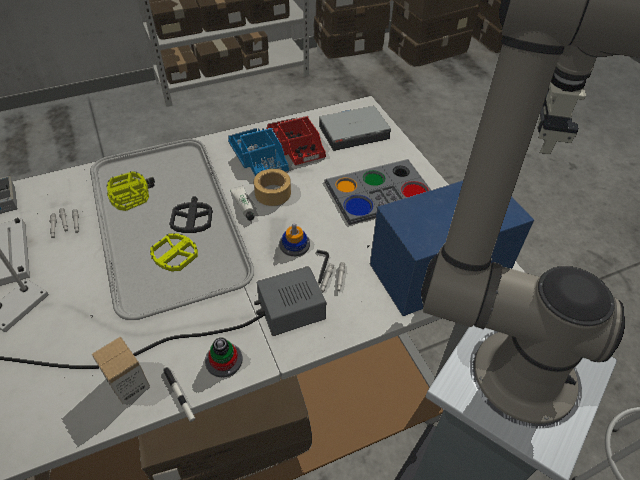

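```bash
cat > h.py <<'E'
import numpy as np, cv2
from plant import *
def ray(c,u,v,z):
    K,P=c["mtx"],c["pose"]
    d=np.array([(u-K[0,2])/K[0,0],-(v-K[1,2])/K[1,1],-1.]); d=P[:3,:3]@d; o=P[:3,3]
    return (o+d*(z-o[2])/d[2])
def proj(c,p):
    K,P=c["mtx"],c["pose"]; q=P[:3,:3].T@(np.array(p)-P[:3,3])
    return K[0,2]-K[0,0]*q[0]/q[2], K[1,2]+K[1,1]*q[1]/q[2]
H={"blue":(108,128),"red":(172,8),"green":(45,90),"gold":(12,28)}
def mask(img,name,vmin=40,smin=120):
    h=cv2.cvtColor(img,cv2.COLOR_RGB2HSV); a,b=H[name]
    hh=h[...,0].astype(int); m=((hh>=a)&(hh<=b)) if a<b else ((hh>=a)|(hh<=b))
    return (m&(h[...,1]>smin)&(h[...,2]>vmin)).astype(np.uint8)
def blobs(m,amin=30):
    n,l,s,ce=cv2.connectedComponentsWithStats(m)
    return [(s[i].tolist(),ce[i].round(1).tolist(),cv2.minEnclosingCircle(np.argwhere(l==i)[:,::-1].astype(np.float32))) for i in range(1,n) if s[i,4]>=amin]
E
python3 - <<'E'
from h import *
c=capture("top");im=c["image"]
for n in H:
    for s,ce,(mc,r) in blobs(mask(im,n)):
        if s[1]>180 and s[1]<310 and s[0]>130 : print(n,s,ce,np.round(mc,1),round(r,1),ray(c,*ce,11)[:2].round(1), ray(c,*mc,30)[:2].round(1), ray(c,*mc,50)[:2].round(1))
big=np.hstack([cv2.resize(im[y:y+100,x:x+100],(400,400),interpolation=cv2.INTER_CUBIC) for x,y in((117,215),(264,178))])
cv2.imwrite("pics/z.png",big[:,:,::-1])
E
```

```text
blue [300, 214, 28, 27, 251] [313.7, 227.9] [313.6 226.9] 13.9 [620.1   9.1] [620.8   9.4] [619.1   9.5]
blue [388, 234, 29, 31, 702] [402.4, 249.2] [403. 249.] 16.4 [ 564.8 -201.1] [ 564.4 -199.7] [ 563.4 -196.7]
red [154, 253, 25, 26, 166] [170.2, 266.5] [165.1 266.3] 13.4 [535.  352.2] [535.2 359.8] [534.7 354.9]
red [450, 272, 32, 30, 667] [464.8, 287.3] [465.4 287.8] 15.9 [ 471.2 -346.6] [ 470.3 -343.2] [ 470.7 -338.1]
green [442, 227, 21, 22, 371] [452.1, 237.4] [452.2 237.3] 11.0 [ 590.5 -320.5] [ 589.5 -316.4] [ 588.2 -311.7]
green [155, 257, 18, 19, 128] [165.6, 265.7] [162.5 265.6] 10.0 [537.2 363.1] [537.  365.7] [536.4 360.7]
gold [409, 206, 26, 26, 502] [421.2, 218.2] [421.2 218.2] 12.9 [ 638.  -248.2] [ 636.1 -244.8] [ 634.2 -241.1]
gold [305, 218, 19, 18, 195] [313.5, 226.4] [313.7 226.1] 9.3 [623.7   9.5] [622.6   9.1] [620.9   9.1]
```

View pics/z.png

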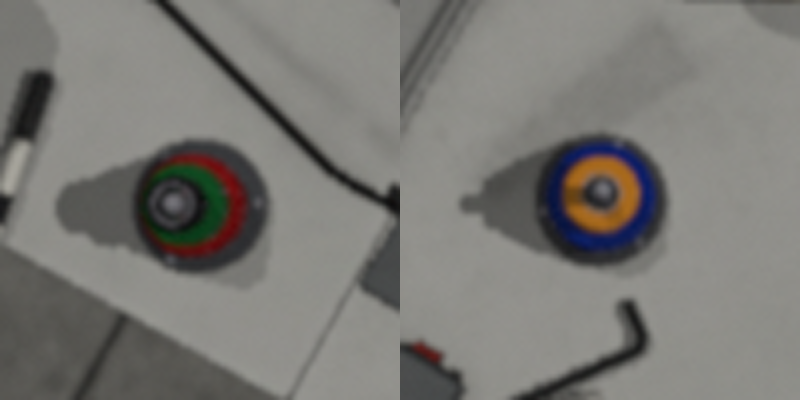

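Red stack (red/green/black) is near crop pixel (174,202), which is image (160.5,265.5). The blue/gold stack is at image (314,226). Next I'll size the blue box and plan with a constant yaw aligned to the tray.

```bash
cat >> h.py <<'E'
def tri(c1,p1,c2,p2):
    o=[];d=[]
    for c,p in((c1,p1),(c2,p2)):
        o.append(c["pose"][:3,3]); v=ray(c,*p,0)-o[-1]; d.append(v/np.linalg.norm(v))
    A=np.stack([d[0],-d[1]],1); t=np.linalg.lstsq(A,o[1]-o[0],rcond=None)[0]
    a=o[0]+t[0]*d[0]; b=o[1]+t[1]*d[1]; return (a+b)/2, np.linalg.norm(a-b)
YAW=-0.583
def togo(x,y,z,yaw=YAW):
    "remaining shift in rows units (tool x,y,z) and turn"
    from scipy.spatial.transform import Rotation as R
    s=get_obs(); M=R.from_euler('xyz',s["tcp_rot"]); M2=R.from_euler('xyz',[np.pi,0,yaw])
    d=np.array([x,y,z])-s["tool_pos"]
    print("t",round(s["time"],2),"pos",s["tool_pos"].round(1),"rpy",s["tcp_rot"].round(4),"F",s["contact_force"].round(1),"w",round(s["grip_width"],1),"ff",round(s["finger_force"],1))
    print("shift mm in target tool axes",(M2.inv().apply(d)).round(1),"units",(M2.inv().apply(d)/800).round(4),"turn units",((M.inv()*M2).as_rotvec()/1.5).round(4))
E
python3 - <<'E'
from h import *
a=capture("top");b=capture("scene")
print("box L",tri(a,(345,310),b,(378,207)),"box R",tri(a,(435,440),b,(533,222)))
p=tri(a,(345,310),b,(378,207))[0]
print("top edge",ray(a,345,310,p[2]),ray(a,473,380,p[2]))
print("rodA",ray(a,160.5,265.5,78),"rodB",ray(a,314,226,78))
print("tray",[ray(a,*q,14)[:2].round(0).tolist() for q in((415,193),(510,249),(470,313),(376,257))])
print("black nest",ray(a,485,256.5,10))
# prediction of rod top in scene
for q in (ray(a,160.5,265.5,78),ray(a,314,226,78)): print(proj(b,q))
togo(520,-270,330)
E
```

```text
box L (array([431.41049149, -52.05461707, 204.04549847]), np.float64(4.83352337718134)) box R (array([ 148.99632944, -236.86524113,  180.30518356]), np.float64(25.67155820475721))
top edge [433.48543793 -50.80354294 204.04549847] [ 286.15376034 -308.18351132  204.04549847]
rodA [536.02204149 358.40635184  78.        ] rodB [618.69506445   8.61434099  78.        ]
tray [[699.0, -235.0], [560.0, -457.0], [410.0, -356.0], [547.0, -137.0]]
black nest [ 543.37513609 -397.58839313   10.        ]
(np.float64(221.0496967195181), np.float64(340.7549661281204))
(np.float64(295.10006253179), np.float64(224.44676145982186))
t 0.25 pos [ 217.8 -477.5  237.4] rpy [-3.1409e+00 -1.0000e-04  4.2780e-01] F [-0.1 -0.7  0.2] w 91.7 ff 0.0
shift mm in target tool axes [ 138.1 -339.6  -92.6] units [ 0.1726 -0.4245 -0.1157] turn units [-4.000e-04  2.000e-04  6.739e-01]
```

```bash
python3 -m inch '[0,0,0.08,0,0,-0.013,-1, 0,0,0.08,0,0,-0.013,-1, 0,0,0.08,0,0,-0.013,-1, 0,0,0.08,0,0,-0.013,-1, 0,0,0.08,0,0,-0.013,-1, 0,0,0.08,0,0,-0.013,-1, 0,0,0.08,0,0,-0.013,-1, 0,0,0.08,0,0,-0.013,-1, 0,0,0.034,0,0,-0.012,-1, 0,0,0,0,0,0,-1]'
python3 -m inch '[0,0,0,0.0173,-0.0425,0,-1, 0,0,0,0.0173,-0.0425,0,-1, 0,0,0,0.0173,-0.0425,0,-1, 0,0,0,0.0173,-0.0425,0,-1, 0,0,0,0.0173,-0.0425,0,-1, 0,0,0,0.0173,-0.0425,0,-1, 0,0,0,0.0173,-0.0425,0,-1, 0,0,0,0.0173,-0.0425,0,-1, 0,0,0,0.0173,-0.0425,0,-1, 0,0,0,0.0173,-0.0425,0,-1]'
python3 - <<'E'
from h import *
togo(520,-270,330)
c=capture("wrist"); print(c["pose"].round(2).tolist()); cv2.imwrite("pics/w1.png",c["image"][:,:,::-1])
for n in H:
    for s,ce,(mc,r) in blobs(mask(c["image"],n),150): print(n,s,ce,np.round(mc,1),round(r,1),ray(c,*mc,14)[:2].round(1))
E
```

```text
time: 1.08
tool_pos: [218.0, -478.3, 332.3]
tcp_rot: [3.139, -0.003, -0.585]
contact_force: [0.9, 0.1, 0.5]
grip_width: 91.8
finger_force: 0.0
time: 1.92
tool_pos: [521.8, -268.7, 329.8]
tcp_rot: [3.141, 0.001, -0.581]
contact_force: [0.8, -0.6, 1.0]
grip_width: 91.9
finger_force: 0.0
t 1.92 pos [ 521.8 -268.7  329.8] rpy [ 3.1415e+00  8.0000e-04 -5.8090e-01] F [ 0.8 -0.6  1. ] w 91.9 ff 0.0
shift mm in target tool axes [-0.7  2.1 -0.2] units [-0.0009  0.0026 -0.0003] turn units [0.0001 0.0005 0.0014]
[[-0.55, 0.8, 0.25, 590.12], [-0.84, -0.52, -0.17, -313.68], [0.0, -0.3, 0.95, 477.19], [0.0, 0.0, 0.0, 1.0]]
blue [230, 155, 58, 57, 2585] [258.6, 183.1] [258.9 182.7] 29.5 [ 565.2 -203.2]
blue [61, 215, 59, 52, 1024] [98.7, 235.7] [ 90.  238.7] 29.7 [623.2  11.6]
red [374, 151, 65, 62, 246] [414.3, 170.5] [405.9 181.7] 32.3 [ 471.2 -348.6]
red [378, 155, 54, 54, 2332] [404.6, 181.8] [404.8 182.2] 27.9 [ 471.4 -347.1]
green [309, 82, 46, 49, 1735] [331.2, 105.8] [331.  105.8] 24.2 [ 590.7 -321.1]
gold [226, 78, 55, 58, 403] [254.6, 103.8] [252.6 106.8] 29.1 [ 637.8 -247.6]
gold [232, 84, 45, 46, 1615] [253.9, 106.6] [254.3 106.1] 23.5 [ 637.2 -249.6]
gold [57, 228, 46, 39, 919] [82.4, 244.7] [ 79.5 246.5] 22.6 [622.8  29.6]
gold [97, 326, 38, 69, 1207] [111.9, 360.6] [115.5 360. ] 35.0 [475.8 104. ]
gold [518, 326, 37, 69, 1218] [540.2, 360.4] [537. 360.] 35.2 [ 160.5 -376.4]
gold [310, 408, 330, 20, 4144] [497.3, 419.7] [474.5 417.5] 164.7 [ 120.9 -261.5]
```

View pics/w1.png

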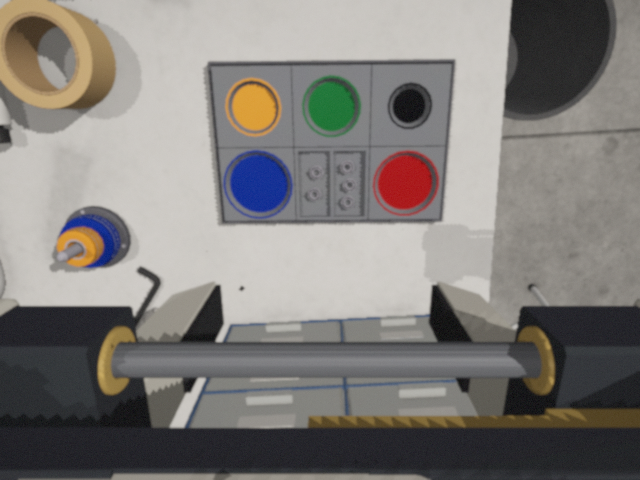

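Wrist view shows the tray squarely: nests at blue (259,183), red (405,182), green (331,106), gold (254,106) and black (409,105). The sixth insert is empty. Next I'll fit the nest grid using both views.

Run:
```python
from h import *
w=capture("wrist");t=capture("top")
g={"blue":(0,0),"red":(2,0),"gold":(0,1),"green":(1,1),"black":(2,1)}
bm=(w["image"].max(2)<45).astype(np.uint8); bm[:, :375]=0; bm[130:]=0; bm[:,440:]=0
from math import pi
W={};T={}
for n,near in (("blue",(258,183)),("red",(405,182)),("gold",(254,106)),("green",(331,106))):
    b=[x for x in blobs(mask(w["image"],n),800) if np.hypot(*(np.array(x[1])-near))<12]; b=max(b,key=lambda x:x[0][4]); W[n]=ray(w,*b[1],8)
W["black"]=ray(w,*max(blobs(bm,100),key=lambda x:x[0][4])[1],8)
T={n:ray(t,*p,10) for n,p in {"blue":(402.7,249.1),"red":(465,287.5),"green":(452.1,237.4),"gold":(421.2,218.2),"black":(485,256.5)}.items()}
for nm,D in(("w",W),("t",T)):
    P=np.array([g[n] for n in g],float); Q=np.array([D[n][:2] for n in g])
    A=np.zeros((10,4));
    for i,(a,b) in enumerate(P): A[2*i]=[1,0,a,-b]; A[2*i+1]=[0,1,b,a]
    A[:,3]*=1
    # e_row=(c,s), e_col=(s,-c)... col is clockwise/ccw: use e_col=(-s,c)
    best=None
    for sg in(1,-1):
        A2=A.copy()
        for i,(a,b) in enumerate(P): A2[2*i]=[1,0,a,-sg*b]; A2[2*i+1]=[0,1,sg*b,a]
        s,r,_,_=np.linalg.lstsq(A2,Q.ravel(),rcond=None)
        if best is None or r[0]<best[1][0]: best=(s,r,A2)
    s,r,A2=best
    print(nm,"pitch",np.hypot(s[2],s[3]).round(2),"ang",np.degrees(np.arctan2(s[3],s[2])).round(2),"rms",np.sqrt(r/10)); print({n:(D[n][:2].round(1).tolist(),f.round(1).tolist()) for n,f in zip(g,(A2@s).reshape(5,2))})
```

```text
w pitch 87.18 ang -122.54 rms [0.44091593]
{'blue': ([564.7, -201.1], [564.2, -201.3]), 'red': ([471.0, -349.1], [470.5, -348.3]), 'gold': ([637.8, -248.0], [637.7, -248.2]), 'green': ([590.5, -321.4], [590.8, -321.7]), 'black': ([543.2, -395.1], [543.9, -395.2])}
t pitch 87.38 ang -122.81 rms [0.88806708]
{'blue': ([565.1, -202.0], [564.9, -201.4]), 'red': ([470.7, -347.3], [470.2, -348.2]), 'gold': ([638.1, -248.4], [638.3, -248.7]), 'green': ([590.6, -320.7], [590.9, -322.1]), 'black': ([543.4, -397.6], [543.6, -395.6])}
```

```bash
python3 -m inch '[0,0,0,-0.0289,-0.039,0,-1, 0,0,0,-0.0289,-0.039,0,-1, 0,0,0,-0.0289,-0.039,0,-1, 0,0,0,-0.0289,-0.039,0,-1, 0,0,0,-0.0289,-0.039,0,-1, 0,0,0,-0.0289,-0.039,0,-1, 0,0,0,-0.0289,-0.039,0,-1, 0,0,0,-0.0289,-0.039,0,-1, 0,0,0,-0.0289,-0.039,0,-1]'
python3 -m inch '[0,0,0,-0.0289,-0.039,0,-1, 0,0,0,-0.0289,-0.039,0,-1, 0,0,0,-0.0289,-0.039,0,-1, 0,0,0,-0.0289,-0.039,0,-1, 0,0,0,-0.0289,-0.039,0,-1, 0,0,0,-0.0289,-0.039,0,-1, 0,0,0,-0.0289,-0.039,0,-1, 0,0,0,-0.0289,-0.039,0,-1, 0,0,0,0,0,0.05,-1, 0,0,0,0,0,0.05,-1]'
python3 - <<'E'
from h import *
togo(486,391,250)
c=capture("wrist"); cv2.imwrite("pics/w2.png",c["image"][:,:,::-1])
for z in(78,):print(proj(c,(536,358.4,78)))
print(get_obs()["joint_positions"].round(2))
E
```

```text
time: 2.82
tool_pos: [500.7, 79.4, 330.3]
tcp_rot: [3.141, -0.0, -0.583]
contact_force: [1.4, 0.2, 0.4]
grip_width: 92.1
finger_force: 0.0
time: 3.65
tool_pos: [485.7, 391.0, 251.3]
tcp_rot: [-3.136, -0.003, -0.579]
contact_force: [0.3, -0.2, -0.5]
grip_width: 92.0
finger_force: 0.0
t 3.65 pos [485.7 391.  251.3] rpy [-3.1356 -0.0032 -0.5794] F [ 0.3 -0.2 -0.5] w 92.0 ff 0.0
shift mm in target tool axes [ 0.2 -0.2  1.3] units [ 0.0003 -0.0002  0.0017] turn units [-0.004  -0.0021  0.0024]
(np.float64(326.5174565170956), np.float64(140.1788517083644))
[ 0.55  0.52  1.23 -0.    1.4   2.71]
```

View pics/w2.png

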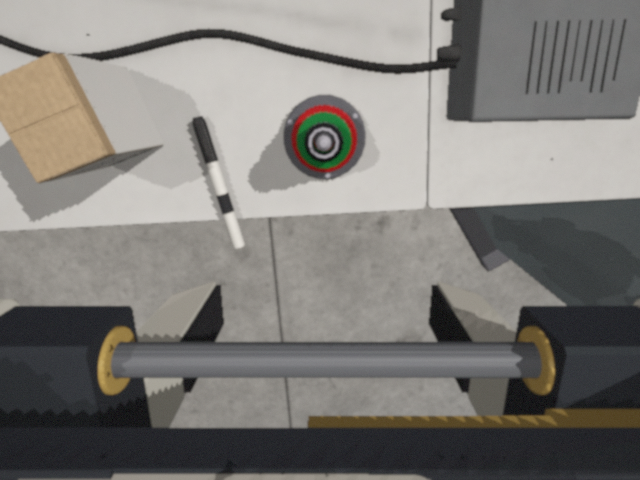

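Pile A shows clearly: rod top at (324,141), black ring around it, green and red below, and the foot centred near (326,137). Next I'll measure the drift centres.

```bash
cat >> h.py <<'E'
def stack(c,u,v,cols,R=60):
    "centres of ring boundaries round (u,v): cols=[(name,ztop)]"
    im=c["image"]; yy,xx=np.mgrid[:480,:640]; near=np.hypot(xx-u,yy-v)<R
    for n,z in cols:
        m=((im.max(2)<50) if n=="black" else mask(im,n)>0)&near
        ys,xs=np.nonzero(m)
        if len(xs)<20: print(n,"few"); continue
        mc,r=cv2.minEnclosingCircle(np.stack([xs,ys],1).astype(np.float32))
        h=[np.percentile(xs,q) for q in(1,99)]+[np.percentile(ys,q) for q in(1,99)]
        f=-c["mtx"][0,0]; d=np.linalg.norm(ray(c,*mc,z)-c["pose"][:3,3])
        print(n,len(xs),np.round(mc,1),"r",round(r,1),"r_mm",round(r*d/-f,1),"ext",np.round(h,0),ray(c,*mc,z)[:2].round(1))
E
python3 - <<'E'
from h import *
c=capture("wrist")
print("rod",ray(c,324,141,78)[:2].round(1),"foot",ray(c,325.5,137,10)[:2].round(1))
stack(c,324,140,[("black",70),("green",50),("red",30)])
E
```

```text
rod [529.7 353.9] foot [527.3 353.1]
black 341 [311.  139.4] r 20.0 r_mm 16.1 ext [292. 330. 120. 159.] [535.8 361.9]
green 1162 [311.5 137.2] r 28.3 r_mm 24.2 ext [285. 338. 110. 164.] [536.  361.8]
red 1008 [312.2 135.1] r 35.1 r_mm 31.7 ext [279. 346. 101. 169.] [536.3 361.4]
```

Run:
```python
from h import *
c=capture("wrist")
stack(c,311,139,[("black",70),("green",50),("red",30)])
togo(536,361,110)
```

```text
black 328 [310.2 139.7] r 19.8 r_mm 16.0 ext [292. 329. 121. 159.] [535.8 362. ]
green 1149 [311.3 137.2] r 28.2 r_mm 24.3 ext [285. 337. 111. 164.] [536.  361.3]
red 995 [311.6 135.3] r 34.7 r_mm 31.7 ext [279. 345. 102. 169.] [536.3 361.3]
t 3.8 pos [483.4 387.2 247.4] rpy [ 3.1338e+00  3.1000e-03 -5.8320e-01] F [ 0.1 -0.2  0.7] w 91.7 ff 0.0
shift mm in target tool axes [ 58.3  -7.1 137.4] units [ 0.0729 -0.0089  0.1718] turn units [ 0.0052  0.0021 -0.0001]
```

```bash
python3 -m inch '[0,0,0,0.036,-0.0045,0,-1, 0,0,0,0.0365,-0.0045,0,-1, 0,0,0,0,0,0.04,-1, 0,0,0,0,0,0.04,-1, 0,0,0,0,0,0.04,-1, 0,0,0,0,0,0.025,-1, 0,0,0,0,0,0,-1, 0,0,0,0,0,0,-1, 0,0,0,0,0,0,-1]'
python3 - <<'E'
from h import *
togo(536,361.5,71)
E
```

```text
time: 4.55
tool_pos: [539.1, 363.5, 138.1]
tcp_rot: [-3.137, -0.003, -0.584]
contact_force: [1.0, 0.3, 1.2]
grip_width: 91.5
finger_force: 0.0
t 4.55 pos [539.1 363.5 138.1] rpy [-3.1368e+00 -2.9000e-03 -5.8380e-01] F [1.  0.3 1.2] w 91.5 ff 0.0
shift mm in target tool axes [-1.5  3.3 67.1] units [-0.0019  0.0042  0.0839] turn units [-0.0032 -0.0019 -0.0005]
```

```bash
for i in 1 2 3; do python3 -m inch '[0,0,0,0,0,0,-1, 0,0,0,0,0,0,-1, 0,0,0,0,0,0,-1]' | head -3; done
```

```text
time: 4.8
tool_pos: [537.6, 363.4, 136.1]
tcp_rot: [-3.139, -0.001, -0.583]
time: 5.05
tool_pos: [537.0, 363.2, 134.6]
tcp_rot: [3.142, -0.0, -0.583]
time: 5.3
tool_pos: [537.0, 363.1, 134.4]
tcp_rot: [3.141, 0.0, -0.583]
```

```bash
python3 -m inch '[0,0,0,0,0.0024,0.02,-1, 0,0,0,0,0,0.03,-1, 0,0,0,0,0,0.02,-1, 0,0,0,0,0,0.0093,-1, 0,0,0,0,0,0,-1, 0,0,0,0,0,0,-1, 0,0,0,0,0,0,-1, 0,0,0,0,0,0,-1, 0,0,0,0,0,0,-1]'
python3 -m inch '[0,0,0,0,0,0,1, 0,0,0,0,0,0,1, 0,0,0,0,0,0,1, 0,0,0,0,0,0,1, 0,0,0,0,0,0,1, 0,0,0,0,0,0,1, 0,0,0,0,0,0,1, 0,0,0,0,0,0,1, 0,0,0,0,0,0,1]'
```

```text
time: 6.05
tool_pos: [536.5, 361.8, 72.2]
tcp_rot: [-3.14, -0.001, -0.583]
contact_force: [-0.4, -0.4, -0.7]
grip_width: 91.9
finger_force: 0.0
time: 6.8
tool_pos: [535.9, 361.5, 71.0]
tcp_rot: [3.141, -0.0, -0.583]
contact_force: [-0.8, -0.3, 0.1]
grip_width: 36.2
finger_force: 0.0
```

```bash
python3 -m inch '[0,0,0,0,0,0,1, 0,0,0,0,0,0,1, 0,0,0,0,0,0,1, 0,0,0,0,0,0,1]'
python3 -m inch '[0,0,0,0,0,-0.01,1, 0,0,0,0,0,-0.02,1, 0,0,0,0,0,-0.04,1, 0,0,0,0,0,-0.04,1, 0,0,0,0,0,-0.04,1, 0,0,0,0,0,-0.03,1, 0,0,0,0,0,0,1]'
python3 - <<'E'
from h import *
togo(543.8,-395.3,200)
E
```

```text
time: 7.13
tool_pos: [535.9, 361.5, 71.0]
tcp_rot: [3.142, -0.0, -0.583]
contact_force: [0.5, -0.2, -0.3]
grip_width: 30.3
finger_force: 30.0
time: 7.72
tool_pos: [538.1, 362.7, 222.3]
tcp_rot: [-3.132, -0.006, -0.583]
contact_force: [0.5, -0.3, 1.2]
grip_width: 30.4
finger_force: 30.0
t 7.72 pos [538.1 362.7 222.3] rpy [-3.1316 -0.0057 -0.5831] F [ 0.5 -0.3  1.2] w 30.4 ff 30.0
shift mm in target tool axes [422.1 629.7  22.3] units [0.5276 0.7871 0.0279] turn units [-0.0066 -0.0038 -0.0001]
```

```bash
python3 -m inch '[0,0,0,0.0278,0.0413,0,1, 0,0,0,0.0278,0.0413,0,1, 0,0,0,0.0278,0.0413,0,1, 0,0,0,0.0278,0.0413,0,1, 0,0,0,0.0278,0.0413,0,1, 0,0,0,0.0278,0.0413,0,1, 0,0,0,0.0278,0.0413,0,1, 0,0,0,0.0278,0.0413,0,1, 0,0,0,0.0278,0.0413,0,1, 0,0,0,0.0278,0.0413,0,1]'
python3 -m inch '[0,0,0,0.0278,0.0413,0,1, 0,0,0,0.0278,0.0413,0,1, 0,0,0,0.0278,0.0413,0,1, 0,0,0,0.0278,0.0413,0,1, 0,0,0,0.0278,0.0413,0,1, 0,0,0,0.0278,0.0413,0,1, 0,0,0,0.0278,0.0413,0,1, 0,0,0,0.0278,0.0413,0,1, 0,0,0,0.028,0.041,0,1, 0,0,0,0,0,0,1]'
python3 -m inch '[0,0,0,0,0,0.05,1, 0,0,0,0,0,0.05,1, 0,0,0,0,0,0.02,1, 0,0,0,0,0,0,1, 0,0,0,0,0,0,1, 0,0,0,0,0,0,1, 0,0,0,0,0,0,1, 0,0,0,0,0,0,1, 0,0,0,0,0,0,1]'
python3 - <<'E'
from h import *
togo(543.8,-395.3,30)
c=capture("wrist"); cv2.imwrite("pics/w3.png",c["image"][:,:,::-1])
E
```

```text
time: 8.55
tool_pos: [539.0, -38.6, 215.2]
tcp_rot: [3.142, -0.0, -0.583]
contact_force: [0.9, 0.3, -0.6]
grip_width: 30.1
finger_force: 30.0
time: 9.38
tool_pos: [541.3, -402.2, 213.7]
tcp_rot: [3.139, -0.001, -0.589]
contact_force: [-1.1, 1.9, -0.4]
grip_width: 30.8
finger_force: 30.0
time: 10.13
tool_pos: [543.7, -395.4, 120.7]
tcp_rot: [3.141, -0.003, -0.583]
contact_force: [0.0, 0.1, 0.1]
grip_width: 30.7
finger_force: 30.0
t 10.13 pos [ 543.7 -395.4  120.7] rpy [ 3.1411e+00 -2.6000e-03 -5.8300e-01] F [0.  0.1 0.1] w 30.7 ff 30.0
shift mm in target tool axes [-0.  -0.1 90.7] units [-0.     -0.0002  0.1134] turn units [ 0.0003 -0.0018 -0.    ]
```

View pics/w3.png

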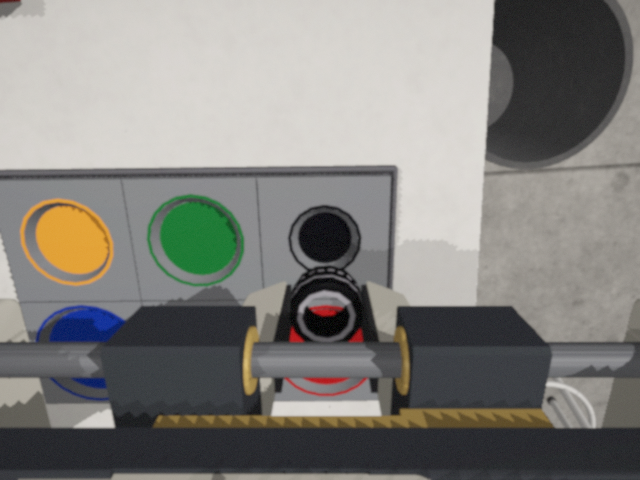

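The black drift is held level, with its bore centred near (326,316). The black nest is at (325,238). Next I'll check the offset between the two.

Run:
```python
from h import *
c=capture("wrist")
print("held",ray(c,326,316,119.7)[:2].round(1),"nest rim",ray(c,324.5,239,14)[:2].round(1),"floor",ray(c,324.5,237,8)[:2].round(1))
togo(543.8,-395.3,29)
```

```text
held [ 543.  -395.3] nest rim [ 543.3 -394.4] floor [ 542.9 -394.1]
t 10.23 pos [ 543.4 -395.2  120. ] rpy [ 3.1413e+00 -1.4000e-03 -5.8310e-01] F [ 0.2 -0.2 -0.1] w 30.5 ff 30.0
shift mm in target tool axes [ 0.3 -0.1 91. ] units [ 0.0004 -0.0002  0.1137] turn units [ 0.0002 -0.0009 -0.0001]
```

```bash
python3 -m inch '[0,0,0,0,0,0.04,1, 0,0,0,0,0,0.04,1, 0,0,0,0,0,0.02,1, 0,0,0,0,0,0.008,1, 0,0,0,0,0,0.004,1, 0,0,0,0,0,0.001,1, 0,0,0,0,0,0,1, 0,0,0,0,0,0,1, 0,0,0,0,0,0,1, 0,0,0,0,0,0,1]'
```

```text
time: 11.07
tool_pos: [543.6, -395.4, 29.5]
tcp_rot: [3.141, -0.002, -0.583]
contact_force: [0.6, -0.5, -1.5]
grip_width: 30.4
finger_force: 30.0
```

```bash
python3 -m inch '[0,0,0,0,0,0,0, 0,0,0,0,0,0,0, 0,0,0,0,0,0,0, 0,0,0,0,0,0,0, 0,0,0,0,0,-0.01,0, 0,0,0,0,0,-0.03,0, 0,0,0,0,0,-0.05,-1, 0,0,0,0,0,-0.05,-1, 0,0,0,0,0,-0.05,-1, 0,0,0,0,0,-0.042,-1]'
python3 - <<'E'
from h import *
togo(536,361,215)
c=capture("wrist"); cv2.imwrite("pics/w4.png",c["image"][:300,:,::-1])
stack(c,325,200,[("black",28)],70)
E
```

```text
time: 11.9
tool_pos: [543.4, -395.2, 218.4]
tcp_rot: [3.141, -0.003, -0.583]
contact_force: [1.2, -0.9, 0.6]
grip_width: 67.9
finger_force: 0.0
t 11.9 pos [ 543.4 -395.2  218.4] rpy [ 3.1411e+00 -3.1000e-03 -5.8320e-01] F [ 1.2 -0.9  0.6] w 67.9 ff 0.0
shift mm in target tool axes [-422.5 -627.2    3.4] units [-0.5281 -0.784   0.0042] turn units [ 0.0004 -0.0021 -0.0001]
black 742 [324.4 206.6] r 25.6 r_mm 22.5 ext [301. 348. 186. 226.] [ 545.7 -395.6]
```

View pics/w4.png

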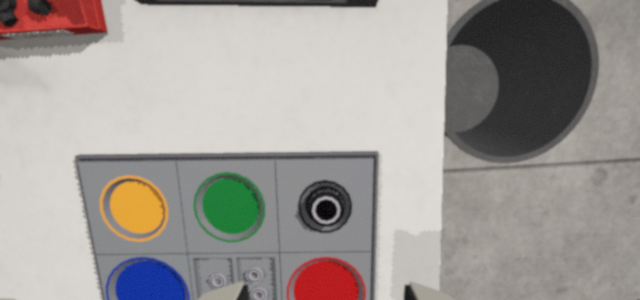

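Black is seated in the centre of its nest, at (325,208). Going back for green.

```bash
python3 -m inch '[0,0,0,-0.0278,-0.0413,0,-1, 0,0,0,-0.0278,-0.0413,0,-1, 0,0,0,-0.0278,-0.0413,0,-1, 0,0,0,-0.0278,-0.0413,0,-1, 0,0,0,-0.0278,-0.0413,0,-1, 0,0,0,-0.0278,-0.0413,0,-1, 0,0,0,-0.0278,-0.0413,0,-1, 0,0,0,-0.0278,-0.0413,0,-1, 0,0,0,-0.0278,-0.0413,0,-1, 0,0,0,-0.0278,-0.0413,0,-1]'
python3 -m inch '[0,0,0,-0.0278,-0.0413,0,-1, 0,0,0,-0.0278,-0.0413,0,-1, 0,0,0,-0.0278,-0.0413,0,-1, 0,0,0,-0.0278,-0.0413,0,-1, 0,0,0,-0.0278,-0.0413,0,-1, 0,0,0,-0.0278,-0.0413,0,-1, 0,0,0,-0.0278,-0.0413,0,-1, 0,0,0,-0.0278,-0.0413,0,-1, 0,0,0,-0.0278,-0.0413,0,-1, 0,0,0,0,0,0,-1]'
python3 -m inch '[0,0,0,0,0,0.04,-1, 0,0,0,0,0,0.04,-1, 0,0,0,0,0,0.02,-1, 0,0,0,0,0,0,-1, 0,0,0,0,0,0,-1, 0,0,0,0,0,0,-1, 0,0,0,0,0,0,-1, 0,0,0,0,0,0,-1, 0,0,0,0,0,0,-1, 0,0,0,0,0,0,-1]'
python3 - <<'E'
from h import *
togo(536,361.4,51)
E
```

```text
time: 12.78
tool_pos: [539.1, 5.1, 214.9]
tcp_rot: [-3.141, -0.001, -0.583]
contact_force: [0.6, -0.4, -0.0]
grip_width: 91.6
finger_force: 0.0
time: 13.62
tool_pos: [534.5, 368.5, 214.0]
tcp_rot: [-3.139, 0.001, -0.577]
contact_force: [-1.9, -0.5, -0.7]
grip_width: 91.7
finger_force: 0.0
time: 14.45
tool_pos: [536.5, 361.7, 135.1]
tcp_rot: [-3.141, -0.001, -0.583]
contact_force: [-0.0, 0.7, -0.1]
grip_width: 91.8
finger_force: 0.0
t 14.45 pos [536.5 361.7 135.1] rpy [-3.1405e+00 -7.0000e-04 -5.8330e-01] F [-0.   0.7 -0.1] w 91.8 ff 0.0
shift mm in target tool axes [-0.2  0.5 84.1] units [-0.0003  0.0006  0.1051] turn units [-0.0007 -0.0005 -0.0002]
```

```bash
python3 -m inch '[0,0,0,0,0,0.04,-1, 0,0,0,0,0,0.04,-1, 0,0,0,0,0,0.02,-1, 0,0,0,0,0,0.005,-1, 0,0,0,0,0,0,-1, 0,0,0,0,0,0,-1, 0,0,0,0,0,0,-1, 0,0,0,0,0,0,-1, 0,0,0,0,0,0,-1, 0,0,0,0,0,0,-1]'
python3 -m inch '[0,0,0,0,0,0,1, 0,0,0,0,0,0,1, 0,0,0,0,0,0,1, 0,0,0,0,0,0,1, 0,0,0,0,0,0,1, 0,0,0,0,0,0,1, 0,0,0,0,0,0,1, 0,0,0,0,0,0,1, 0,0,0,0,0,0,1, 0,0,0,0,0,0,1]'
```

```text
time: 15.28
tool_pos: [536.6, 361.8, 51.2]
tcp_rot: [-3.14, -0.001, -0.583]
contact_force: [0.5, -0.2, 0.1]
grip_width: 91.8
finger_force: 0.0
time: 16.12
tool_pos: [536.2, 361.6, 50.2]
tcp_rot: [3.141, -0.0, -0.583]
contact_force: [0.2, 0.1, -1.3]
grip_width: 47.1
finger_force: 30.0
```

```bash
python3 -m inch '[0,0,0,0,0,-0.01,1, 0,0,0,0,0,-0.02,1, 0,0,0,0,0,-0.04,1, 0,0,0,0,0,-0.05,1, 0,0,0,0,0,-0.05,1, 0,0,0,0,0,-0.035,1, 0,0,0,0,0,0,1]'
python3 -m inch '[0,0,0,0.0293,0.0375,0,1, 0,0,0,0.0293,0.0375,0,1, 0,0,0,0.0293,0.0375,0,1, 0,0,0,0.0293,0.0375,0,1, 0,0,0,0.0293,0.0375,0,1, 0,0,0,0.0293,0.0375,0,1, 0,0,0,0.0293,0.0375,0,1, 0,0,0,0.0293,0.0375,0,1, 0,0,0,0.0293,0.0375,0,1]'
python3 -m inch '[0,0,0,0.0293,0.0375,0,1, 0,0,0,0.0293,0.0375,0,1, 0,0,0,0.0293,0.0375,0,1, 0,0,0,0.0293,0.0375,0,1, 0,0,0,0.0293,0.0375,0,1, 0,0,0,0.0293,0.0375,0,1, 0,0,0,0.0293,0.0375,0,1, 0,0,0,0.0293,0.0375,0,1, 0,0,0,0.0293,0.0375,0,1, 0,0,0,0,0,0,1]'
python3 -m inch '[0,0,0,0,0,0.05,1, 0,0,0,0,0,0.05,1, 0,0,0,0,0,0.02,1, 0,0,0,0,0,0,1, 0,0,0,0,0,0,1, 0,0,0,0,0,0,1, 0,0,0,0,0,0,1, 0,0,0,0,0,0,1, 0,0,0,0,0,0,1]'
python3 - <<'E'
from h import *
togo(590.8,-321.8,29.5)
c=capture("wrist"); cv2.imwrite("pics/w5.png",c["image"][150:,:,::-1])
stack(c,325,310,[("green",118)],70)
E
```

```text
time: 16.7
tool_pos: [538.7, 363.0, 222.8]
tcp_rot: [-3.13, -0.007, -0.583]
contact_force: [-0.2, 0.4, 0.0]
grip_width: 47.1
finger_force: 30.0
time: 17.45
tool_pos: [563.2, 18.3, 214.4]
tcp_rot: [3.142, 0.0, -0.583]
contact_force: [1.6, -0.1, -0.6]
grip_width: 47.0
finger_force: 30.0
time: 18.28
tool_pos: [589.8, -328.6, 213.2]
tcp_rot: [3.139, -0.001, -0.589]
contact_force: [-1.2, -0.3, -0.8]
grip_width: 47.3
finger_force: 30.0
time: 19.03
tool_pos: [591.6, -321.7, 119.9]
tcp_rot: [3.141, -0.003, -0.583]
contact_force: [-0.2, 0.7, -1.2]
grip_width: 47.2
finger_force: 30.0
t 19.03 pos [ 591.6 -321.7  119.9] rpy [ 3.1414e+00 -2.6000e-03 -5.8310e-01] F [-0.2  0.7 -1.2] w 47.2 ff 30.0
shift mm in target tool axes [-0.6  0.5 90.4] units [-0.0008  0.0006  0.113 ] turn units [ 0.0001 -0.0018 -0.    ]
green 6871 [326.1 298.6] r 62.0 r_mm 26.2 ext [273. 379. 243. 339.] [ 597.2 -325.8]
```

View pics/w5.png

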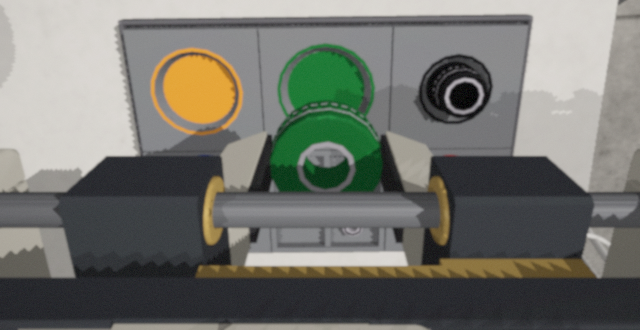

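Green is centred in the grip, with its bore at (326,316) just as black's was.

```bash
python3 -m inch '[0,0,0,0,0,0.04,1, 0,0,0,0,0,0.04,1, 0,0,0,0,0,0.02,1, 0,0,0,0,0,0.008,1, 0,0,0,0,0,0.004,1, 0,0,0,0,0,0.001,1, 0,0,0,0,0,0,1, 0,0,0,0,0,0,1, 0,0,0,0,0,0,1, 0,0,0,0,0,0,1]'
python3 -m inch '[0,0,0,0,0,0,-0.3, 0,0,0,0,0,0,-0.3, 0,0,0,0,0,0,-0.3, 0,0,0,0,0,0,-0.3, 0,0,0,0,0,-0.01,-0.3, 0,0,0,0,0,-0.03,-0.3, 0,0,0,0,0,-0.05,-1, 0,0,0,0,0,-0.05,-1, 0,0,0,0,0,-0.05,-1, 0,0,0,0,0,-0.042,-1]'
python3 -m inch '[0,0,0,-0.0273,-0.0365,0,-1, 0,0,0,-0.0273,-0.0365,0,-1, 0,0,0,-0.0273,-0.0365,0,-1, 0,0,0,-0.0273,-0.0365,0,-1, 0,0,0,-0.0273,-0.0365,0,-1, 0,0,0,-0.0273,-0.0365,0,-1, 0,0,0,-0.0273,-0.0365,0,-1, 0,0,0,-0.0273,-0.0365,0,-1, 0,0,0,-0.0273,-0.0365,0,-1, 0,0,0,-0.0273,-0.0365,0,-1]'
python3 -m inch '[0,0,0,0,0,0,-1, 0,0,0,0,0,0,-1, 0,0,0,0,0,0,-1, 0,0,0,0,0,0,-1, 0,0,0,0,0,0,-1, 0,0,0,0,0,0,-1]'
python3 - <<'E'
from h import *
togo(620,10,215)
c=capture("wrist"); u,v=proj(c,(620,10,50)); print(u,v); cv2.imwrite("pics/w6.png",c["image"][:,:,::-1])
stack(c,u,v,[("gold",50),("blue",30)],70)
E
```

```text
time: 19.92
tool_pos: [591.5, -321.8, 28.8]
tcp_rot: [3.142, -0.002, -0.583]
contact_force: [-0.1, -0.3, -1.3]
grip_width: 47.5
finger_force: 30.0
time: 20.75
tool_pos: [591.2, -321.6, 217.6]
tcp_rot: [3.141, -0.003, -0.583]
contact_force: [0.7, -0.2, 0.2]
grip_width: 81.6
finger_force: 0.0
time: 21.58
tool_pos: [569.1, 44.3, 214.4]
tcp_rot: [-3.141, -0.001, -0.583]
contact_force: [0.8, -0.4, -0.5]
grip_width: 91.7
finger_force: 0.0
time: 22.08
tool_pos: [569.6, 41.3, 213.5]
tcp_rot: [3.141, -0.0, -0.585]
contact_force: [0.3, -0.2, -0.1]
grip_width: 91.7
finger_force: 0.0
t 22.08 pos [569.6  41.3 213.5] rpy [ 3.1414e+00 -1.0000e-04 -5.8510e-01] F [ 0.3 -0.2 -0.1] w 91.7 ff 0.0
shift mm in target tool axes [59.3 -1.6 -1.5] units [ 0.0741 -0.002  -0.0019] turn units [ 0.0001 -0.0001 -0.0014]
323.2628469302616 141.2739368858117
gold 1716 [323.8 138.7] r 28.9 r_mm 22.7 ext [297. 351. 111. 166.] [621.4   8.6]
blue 2040 [323.5 136.8] r 40.2 r_mm 33.7 ext [287. 361.  98. 175.] [621.7   8.8]
```

View pics/w6.png

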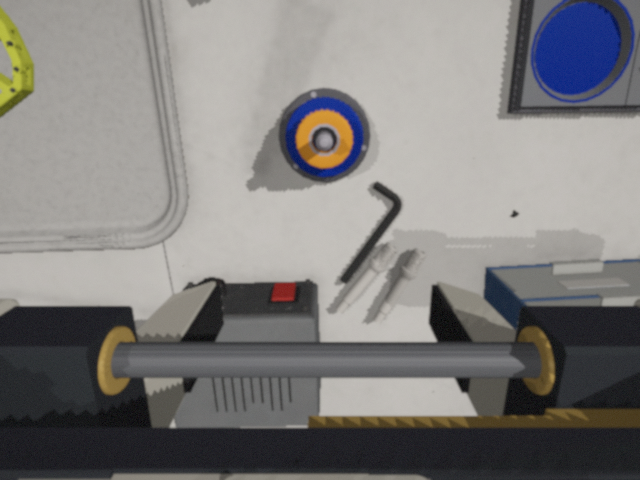

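Pile B: gold ring around (324,139), blue beneath, rod in the middle, fingers' path clear (controller box is below, off to the side).

```bash
python3 -m inch '[0,0,0,0.038,-0.0015,0,-1, 0,0,0,0.038,0,0,-1, 0,0,0,0,0,0.04,-1, 0,0,0,0,0,0.04,-1, 0,0,0,0,0,0.02,-1, 0,0,0,0,0,0,-1, 0,0,0,0,0,0,-1, 0,0,0,0,0,0,-1, 0,0,0,0,0,0,-1, 0,0,0,0,0,0,-1]'
python3 -m inch '[0,0,0,0,0,0.04,-1, 0,0,0,0,0,0.04,-1, 0,0,0,0,0,0.018,-1, 0,0,0,0,0,0.005,-1, 0,0,0,0,0,0,-1, 0,0,0,0,0,0,-1, 0,0,0,0,0,0,-1, 0,0,0,0,0,0,-1, 0,0,0,0,0,0,-1, 0,0,0,0,0,0,-1]'
python3 - <<'E'
from h import *
togo(621,8.9,51)
E
```

```text
time: 22.97
tool_pos: [621.8, 10.0, 135.3]
tcp_rot: [-3.14, -0.003, -0.583]
contact_force: [0.5, 0.0, 0.2]
grip_width: 91.9
finger_force: 0.0
time: 23.8
tool_pos: [621.3, 10.0, 51.9]
tcp_rot: [-3.141, -0.001, -0.583]
contact_force: [-0.5, 0.3, -0.3]
grip_width: 91.8
finger_force: 0.0
t 23.8 pos [621.3  10.   51.9] rpy [-3.141e+00 -1.300e-03 -5.831e-01] F [-0.5  0.3 -0.3] w 91.8 ff 0.0
shift mm in target tool axes [0.4 1.1 0.9] units [0.0005 0.0014 0.0011] turn units [-0.0004 -0.0009 -0.0001]
```

```bash
python3 -m inch '[0,0,0,0,0.0007,0,1, 0,0,0,0,0,0,1, 0,0,0,0,0,0,1, 0,0,0,0,0,0,1, 0,0,0,0,0,0,1, 0,0,0,0,0,0,1, 0,0,0,0,0,0,1, 0,0,0,0,0,0,1, 0,0,0,0,0,0,1, 0,0,0,0,0,0,1]'
python3 -m inch '[0,0,0,0,0,0,1, 0,0,0,0,0,-0.01,1, 0,0,0,0,0,-0.02,1, 0,0,0,0,0,-0.04,1, 0,0,0,0,0,-0.05,1, 0,0,0,0,0,-0.05,1, 0,0,0,0,0,-0.035,1, 0,0,0,0,0,0,1]'
python3 -m inch '[0,0,0,0.0279,0.0368,0,1, 0,0,0,0.0279,0.0368,0,1, 0,0,0,0.0279,0.0368,0,1, 0,0,0,0.0279,0.0368,0,1, 0,0,0,0.0279,0.0368,0,1, 0,0,0,0.0279,0.0368,0,1, 0,0,0,0.0279,0.0368,0,1, 0,0,0,0,0,0,1]'
python3 -m inch '[0,0,0,0,0,0.05,1, 0,0,0,0,0,0.05,1, 0,0,0,0,0,0.02,1, 0,0,0,0,0,0,1, 0,0,0,0,0,0,1, 0,0,0,0,0,0,1, 0,0,0,0,0,0,1, 0,0,0,0,0,0,1, 0,0,0,0,0,0,1]'
python3 - <<'E'
from h import *
togo(638,-248.4,29.5)
c=capture("wrist"); cv2.imwrite("pics/w7.png",c["image"][150:,:,::-1])
E
```

```text
time: 24.63
tool_pos: [620.6, 9.6, 51.0]
tcp_rot: [3.141, -0.0, -0.583]
contact_force: [0.0, -0.5, -0.8]
grip_width: 42.2
finger_force: 30.0
time: 25.3
tool_pos: [623.5, 9.4, 223.3]
tcp_rot: [-3.136, -0.012, -0.583]
contact_force: [1.7, -0.4, 0.0]
grip_width: 42.2
finger_force: 30.0
time: 25.97
tool_pos: [636.4, -255.8, 214.2]
tcp_rot: [3.139, -0.001, -0.59]
contact_force: [0.6, 0.7, -1.1]
grip_width: 42.1
finger_force: 30.0
time: 26.72
tool_pos: [638.1, -248.7, 120.7]
tcp_rot: [-3.141, -0.003, -0.583]
contact_force: [0.6, 0.2, -0.9]
grip_width: 42.5
finger_force: 30.0
t 26.72 pos [ 638.1 -248.7  120.7] rpy [-3.1414e+00 -2.7000e-03 -5.8310e-01] F [ 0.6  0.2 -0.9] w 42.5 ff 30.0
shift mm in target tool axes [-0.3 -0.1 91.2] units [-0.0003 -0.0002  0.114 ] turn units [-0.0001 -0.0018 -0.    ]
```

View pics/w7.png

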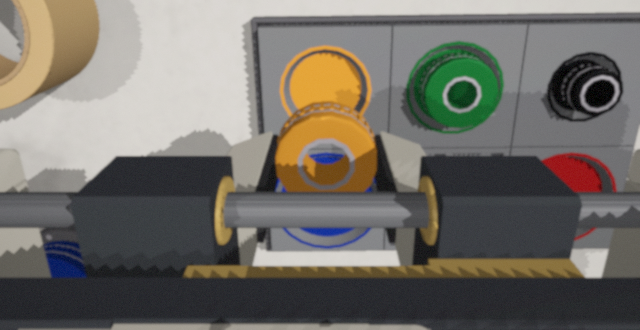

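Green and black are seated, and gold is held centred (bore at (326,316)). I'll place it and go back for blue.

```bash
python3 -m inch '[0,0,0,0,0,0.04,1, 0,0,0,0,0,0.04,1, 0,0,0,0,0,0.02,1, 0,0,0,0,0,0.008,1, 0,0,0,0,0,0.004,1, 0,0,0,0,0,0.001,1, 0,0,0,0,0,0,1, 0,0,0,0,0,0,1, 0,0,0,0,0,0,1, 0,0,0,0,0,0,1]'
python3 -m inch '[0,0,0,0,0,0,-0.2, 0,0,0,0,0,0,-0.2, 0,0,0,0,0,0,-0.2, 0,0,0,0,0,0,-0.2, 0,0,0,0,0,-0.01,-0.2, 0,0,0,0,0,-0.03,-0.2, 0,0,0,0,0,-0.05,-1, 0,0,0,0,0,-0.05,-1, 0,0,0,0,0,-0.05,-1, 0,0,0,0,0,-0.042,-1]'
python3 -m inch '[0,0,0,-0.0279,-0.0368,0,-1, 0,0,0,-0.0279,-0.0368,0,-1, 0,0,0,-0.0279,-0.0368,0,-1, 0,0,0,-0.0279,-0.0368,0,-1, 0,0,0,-0.0279,-0.0368,0,-1, 0,0,0,-0.0279,-0.0368,0,-1, 0,0,0,-0.0279,-0.0368,0,-1, 0,0,0,0,0,0,-1]'
python3 -m inch '[0,0,0,0,0,0.04,-1, 0,0,0,0,0,0.04,-1, 0,0,0,0,0,0.02,-1, 0,0,0,0,0,0,-1, 0,0,0,0,0,0,-1, 0,0,0,0,0,0,-1, 0,0,0,0,0,0,-1, 0,0,0,0,0,0,-1, 0,0,0,0,0,0,-1]'
python3 - <<'E'
from h import *
togo(621.3,8.9,31)
E
```

```text
time: 27.6
tool_pos: [638.0, -248.7, 29.6]
tcp_rot: [-3.141, -0.002, -0.583]
contact_force: [0.5, 0.6, 0.2]
grip_width: 42.7
finger_force: 30.0
time: 28.43
tool_pos: [637.8, -248.5, 218.4]
tcp_rot: [-3.141, -0.003, -0.583]
contact_force: [0.0, -0.5, 0.0]
grip_width: 77.3
finger_force: 0.0
time: 29.1
tool_pos: [619.8, 16.3, 215.3]
tcp_rot: [-3.139, 0.001, -0.577]
contact_force: [0.1, 0.5, 0.7]
grip_width: 91.9
finger_force: 0.0
time: 29.85
tool_pos: [621.2, 9.5, 135.5]
tcp_rot: [-3.141, -0.002, -0.583]
contact_force: [-0.0, -1.0, 1.2]
grip_width: 91.6
finger_force: 0.0
t 29.85 pos [621.2   9.5 135.5] rpy [-3.1407e+00 -1.9000e-03 -5.8330e-01] F [-0.  -1.   1.2] w 91.6 ff 0.0
shift mm in target tool axes [  0.4   0.4 104.5] units [0.0005 0.0005 0.1306] turn units [-0.0006 -0.0013 -0.0002]
```

```bash
python3 -m inch '[0,0,0,0.0005,0,0.04,-1, 0,0,0,0,0,0.04,-1, 0,0,0,0,0,0.03,-1, 0,0,0,0,0,0.015,-1, 0,0,0,0,0,0.0045,-1, 0,0,0,0,0,0,-1, 0,0,0,0,0,0,-1, 0,0,0,0,0,0,-1, 0,0,0,0,0,0,-1, 0,0,0,0,0,0,-1]'
python3 -m inch '[0,0,0,0,0,0,1, 0,0,0,0,0,0,1, 0,0,0,0,0,0,1, 0,0,0,0,0,0,1, 0,0,0,0,0,0,1, 0,0,0,0,0,0,1, 0,0,0,0,0,0,1, 0,0,0,0,0,0,1]'
```

```text
time: 30.68
tool_pos: [621.6, 9.3, 31.9]
tcp_rot: [-3.141, -0.002, -0.583]
contact_force: [-0.1, 0.5, -0.4]
grip_width: 91.7
finger_force: 0.0
time: 31.35
tool_pos: [620.9, 9.3, 30.6]
tcp_rot: [3.141, 0.0, -0.583]
contact_force: [0.4, -0.5, 0.8]
grip_width: 63.9
finger_force: 30.0
```

```bash
python3 -m inch '[0,0,0,0,0,-0.01,1, 0,0,0,0,0,-0.02,1, 0,0,0,0,0,-0.04,1, 0,0,0,0,0,-0.05,1, 0,0,0,0,0,-0.05,1, 0,0,0,0,0,-0.04,1, 0,0,0,0,0,-0.02,1, 0,0,0,0,0,0,1]'
python3 -m inch '[0,0,0,0.0143,0.0431,0,1, 0,0,0,0.0143,0.0431,0,1, 0,0,0,0.0143,0.0431,0,1, 0,0,0,0.0143,0.0431,0,1, 0,0,0,0.0143,0.0431,0,1, 0,0,0,0.0143,0.0431,0,1, 0,0,0,0,0,0,1]'
python3 -m inch '[0,0,0,0,0,0.05,1, 0,0,0,0,0,0.05,1, 0,0,0,0,0,0.02,1, 0,0,0,0,0,0,1, 0,0,0,0,0,0,1, 0,0,0,0,0,0,1, 0,0,0,0,0,0,1, 0,0,0,0,0,0,1, 0,0,0,0,0,0,1]'
python3 - <<'E'
from h import *
togo(564.5,-201.3,29.5)
c=capture("wrist"); cv2.imwrite("pics/w8.png",c["image"][150:,:,::-1])
E
```

```text
time: 32.02
tool_pos: [622.8, 9.3, 220.1]
tcp_rot: [-3.137, -0.008, -0.583]
contact_force: [0.1, 0.2, -0.4]
grip_width: 63.4
finger_force: 30.0
time: 32.6
tool_pos: [561.8, -207.0, 212.7]
tcp_rot: [3.139, 0.002, -0.589]
contact_force: [0.2, 0.1, -0.7]
grip_width: 63.5
finger_force: 30.0
time: 33.35
tool_pos: [564.9, -201.3, 120.0]
tcp_rot: [-3.141, -0.002, -0.583]
contact_force: [0.1, 0.1, -1.4]
grip_width: 63.7
finger_force: 30.0
t 33.35 pos [ 564.9 -201.3  120. ] rpy [-3.1414e+00 -2.4000e-03 -5.8310e-01] F [ 0.1  0.1 -1.4] w 63.7 ff 30.0
shift mm in target tool axes [-0.3  0.2 90.5] units [-0.0004  0.0003  0.1131] turn units [-0.0001 -0.0016 -0.    ]
```

View pics/w8.png

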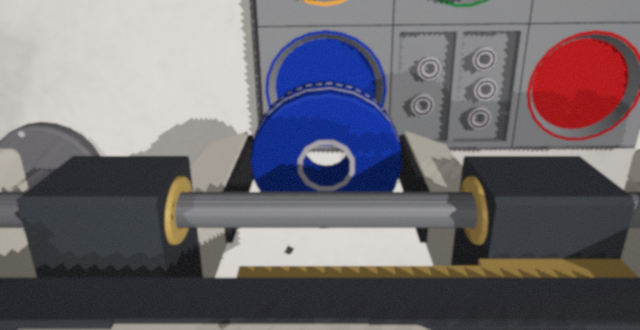

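```bash
python3 -m inch '[0,0,0,0,0,0.04,1, 0,0,0,0,0,0.04,1, 0,0,0,0,0,0.02,1, 0,0,0,0,0,0.008,1, 0,0,0,0,0,0.004,1, 0,0,0,0,0,0.001,1, 0,0,0,0,0,0,1, 0,0,0,0,0,0,1, 0,0,0,0,0,0,1, 0,0,0,0,0,0,1]'
python3 -m inch '[0,0,0,0,0,0,-0.65, 0,0,0,0,0,0,-0.65, 0,0,0,0,0,0,-0.65, 0,0,0,0,0,0,-0.65, 0,0,0,0,0,-0.01,-0.65, 0,0,0,0,0,-0.03,-0.65, 0,0,0,0,0,-0.05,-1, 0,0,0,0,0,-0.05,-1, 0,0,0,0,0,-0.05,-1, 0,0,0,0,0,-0.042,-1]'
python3 -m inch '[0,0,0,-0.0278,-0.0378,0,-1, 0,0,0,-0.0278,-0.0378,0,-1, 0,0,0,-0.0278,-0.0378,0,-1, 0,0,0,-0.0278,-0.0378,0,-1, 0,0,0,-0.0278,-0.0378,0,-1, 0,0,0,-0.0278,-0.0378,0,-1, 0,0,0,-0.0278,-0.0378,0,-1, 0,0,0,-0.0278,-0.0378,0,-1]'
python3 -m inch '[0,0,0,-0.0278,-0.0378,0,-1, 0,0,0,-0.0278,-0.0378,0,-1, 0,0,0,-0.0278,-0.0378,0,-1, 0,0,0,-0.0278,-0.0378,0,-1, 0,0,0,-0.0278,-0.0378,0,-1, 0,0,0,-0.0278,-0.0378,0,-1, 0,0,0,-0.0278,-0.0378,0,-1, 0,0,0,0,0,0,-1]'
python3 -m inch '[0,0,0,0,0,0.04,-1, 0,0,0,0,0,0.04,-1, 0,0,0,0,0,0.02,-1, 0,0,0,0,0,0,-1, 0,0,0,0,0,0,-1, 0,0,0,0,0,0,-1, 0,0,0,0,0,0,-1, 0,0,0,0,0,0,-1, 0,0,0,0,0,0,-1]'
python3 - <<'E'
from h import *
togo(536.1,361.3,31)
E
```

```text
time: 34.23
tool_pos: [564.8, -201.4, 29.1]
tcp_rot: [-3.141, -0.002, -0.583]
contact_force: [0.0, 0.2, -1.3]
grip_width: 63.7
finger_force: 30.0
time: 35.07
tool_pos: [564.5, -201.2, 217.8]
tcp_rot: [-3.141, -0.003, -0.583]
contact_force: [1.4, -1.7, -0.1]
grip_width: 91.4
finger_force: 0.0
time: 35.73
tool_pos: [548.6, 100.6, 214.7]
tcp_rot: [-3.141, -0.001, -0.583]
contact_force: [0.7, -0.3, 0.6]
grip_width: 91.6
finger_force: 0.0
time: 36.4
tool_pos: [533.9, 367.6, 214.0]
tcp_rot: [-3.139, 0.001, -0.578]
contact_force: [-0.6, -0.1, -0.7]
grip_width: 91.7
finger_force: 0.0
time: 37.15
tool_pos: [536.2, 361.4, 135.2]
tcp_rot: [-3.14, -0.001, -0.583]
contact_force: [-0.5, 0.1, 1.0]
grip_width: 91.9
finger_force: 0.0
t 37.15 pos [536.2 361.4 135.2] rpy [-3.1397e+00 -1.1000e-03 -5.8340e-01] F [-0.5  0.1  1. ] w 91.9 ff 0.0
shift mm in target tool axes [-0.000e+00  1.000e-01  1.042e+02] units [-0.000e+00  1.000e-04  1.302e-01] turn units [-0.0012 -0.0007 -0.0002]
```

```bash
python3 -m inch '[0,0,0,0,0,0.04,-1, 0,0,0,0,0,0.04,-1, 0,0,0,0,0,0.03,-1, 0,0,0,0,0,0.015,-1, 0,0,0,0,0,0.004,-1, 0,0,0,0,0,0,-1, 0,0,0,0,0,0,-1, 0,0,0,0,0,0,-1, 0,0,0,0,0,0,-1, 0,0,0,0,0,0,-1]'
python3 -m inch '[0,0,0,0,0,0,1, 0,0,0,0,0,0,1, 0,0,0,0,0,0,1, 0,0,0,0,0,0,1, 0,0,0,0,0,0,1, 0,0,0,0,0,0,1, 0,0,0,0,0,0,1, 0,0,0,0,0,0,1, 0,0,0,0,0,0,1]'
```

```text
time: 37.98
tool_pos: [536.2, 361.6, 31.9]
tcp_rot: [-3.14, -0.001, -0.583]
contact_force: [0.3, 0.3, 0.4]
grip_width: 91.9
finger_force: 0.0
time: 38.73
tool_pos: [535.7, 361.2, 30.6]
tcp_rot: [3.142, -0.0, -0.583]
contact_force: [0.4, 0.2, -0.1]
grip_width: 58.5
finger_force: 30.0
```

```bash
python3 -m inch '[0,0,0,0,0,-0.01,1, 0,0,0,0,0,-0.02,1, 0,0,0,0,0,-0.04,1, 0,0,0,0,0,-0.05,1, 0,0,0,0,0,-0.05,1, 0,0,0,0,0,-0.05,1, 0,0,0,0,0,-0.04,1, 0,0,0,0,0,-0.03,1, 0,0,0,0,0,0,1]'
python3 -m inch '[0,0,0,0.0233,0.0436,0,1, 0,0,0,0.0233,0.0436,0,1, 0,0,0,0.0233,0.0436,0,1, 0,0,0,0.0233,0.0436,0,1, 0,0,0,0.0233,0.0436,0,1, 0,0,0,0.0233,0.0436,0,1, 0,0,0,0.0233,0.0436,0,1, 0,0,0,0.0233,0.0436,0,1, 0,0,0,0.0233,0.0436,0,1]'
python3 -m inch '[0,0,0,0.0233,0.0436,0,1, 0,0,0,0.0233,0.0436,0,1, 0,0,0,0.0233,0.0436,0,1, 0,0,0,0.0233,0.0436,0,1, 0,0,0,0.0233,0.0436,0,1, 0,0,0,0.0233,0.0436,0,1, 0,0,0,0.0233,0.0436,0,1, 0,0,0,0.0233,0.0436,0,1, 0,0,0,0.0233,0.0436,0,1, 0,0,0,0,0,0,1]'
python3 -m inch '[0,0,0,0,0,0.05,1, 0,0,0,0,0,0.05,1, 0,0,0,0,0,0.05,1, 0,0,0,0,0,0.03,1, 0,0,0,0,0,0,1, 0,0,0,0,0,0,1, 0,0,0,0,0,0,1, 0,0,0,0,0,0,1, 0,0,0,0,0,0,1, 0,0,0,0,0,0,1]'
python3 - <<'E'
from h import *
togo(470.4,-348.3,29.5)
c=capture("wrist"); cv2.imwrite("pics/w9.png",c["image"][:,:,::-1])
E
```

```text
time: 39.48
tool_pos: [537.3, 362.1, 269.9]
tcp_rot: [-3.132, -0.006, -0.583]
contact_force: [0.2, 0.9, 0.1]
grip_width: 58.7
finger_force: 30.0
time: 40.23
tool_pos: [501.6, 5.1, 262.0]
tcp_rot: [3.141, 0.001, -0.583]
contact_force: [0.2, 0.2, -1.0]
grip_width: 58.8
finger_force: 30.0
time: 41.07
tool_pos: [467.9, -354.0, 261.0]
tcp_rot: [3.139, 0.001, -0.589]
contact_force: [-1.3, -0.2, -1.0]
grip_width: 58.6
finger_force: 30.0
time: 41.9
tool_pos: [470.5, -348.1, 120.3]
tcp_rot: [3.141, -0.003, -0.583]
contact_force: [-0.5, -1.0, -1.5]
grip_width: 58.4
finger_force: 30.0
t 41.9 pos [ 470.5 -348.1  120.3] rpy [ 3.141e+00 -2.900e-03 -5.831e-01] F [-0.5 -1.  -1.5] w 58.4 ff 30.0
shift mm in target tool axes [ 0.   0.3 90.8] units [0.     0.0003 0.1135] turn units [ 0.0004 -0.0019 -0.0001]
```

View pics/w9.png

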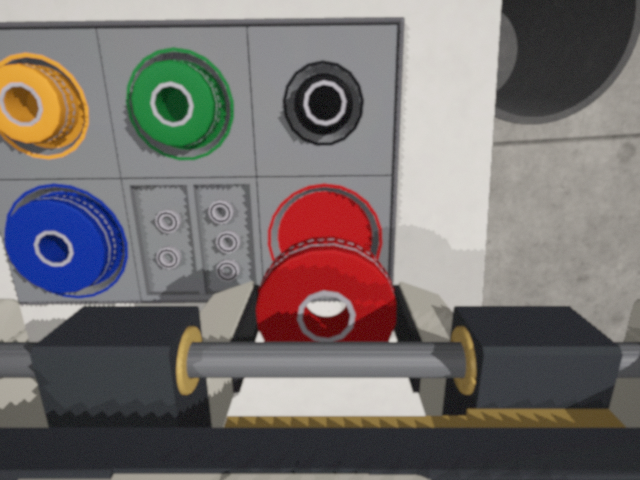

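Red is held centred over its nest, and the other four sit in theirs. Lowering red.

```bash
python3 -m inch '[0,0,0,0,0,0.04,1, 0,0,0,0,0,0.04,1, 0,0,0,0,0,0.02,1, 0,0,0,0,0,0.008,1, 0,0,0,0,0,0.004,1, 0,0,0,0,0,0.001,1, 0,0,0,0,0,0,1, 0,0,0,0,0,0,1, 0,0,0,0,0,0,1, 0,0,0,0,0,0,1]'
python3 -m inch '[0,0,0,0,0,0,-0.55, 0,0,0,0,0,0,-0.55, 0,0,0,0,0,0,-0.55, 0,0,0,0,0,0,-0.55, 0,0,0,0,0,-0.01,-0.55, 0,0,0,0,0,-0.03,-0.55, 0,0,0,0,0,-0.05,-1, 0,0,0,0,0,-0.05,-1, 0,0,0,0,0,-0.05,-1, 0,0,0,0,0,-0.05,-1]'
python3 -m inch '[0,0,0,0,-0.02,-0.05,-1, 0,0,0,0,-0.04,-0.02,-1, 0,0,0,0,-0.04,0,-1, 0,0,0,0,0,0,-1, 0,0,0,0,0,0,-1, 0,0,0,0,0,0,-1, 0,0,0,0,0,0,-1, 0,0,0,0,0,0,-1, 0,0,0,0,0,0,-1]'
python3 - <<'E'
from h import *
c=capture("wrist"); im=c["image"]
N={"blue":(564.5,-201.3),"red":(470.4,-348.3),"gold":(638,-248.4),"green":(590.8,-321.8),"black":(543.8,-395.3)}
for n,(x,y) in N.items():
    # bore rim at seated top z=28: predicted pixel
    print(n,np.round(proj(c,(x,y,28)),1))
cv2.imwrite("pics/w10.png",im[:,:,::-1])
E
```

```text
time: 42.78
tool_pos: [470.3, -348.0, 29.1]
tcp_rot: [3.141, -0.002, -0.583]
contact_force: [-0.8, -0.4, -1.1]
grip_width: 59.0
finger_force: 30.0
time: 43.62
tool_pos: [469.7, -347.3, 223.0]
tcp_rot: [3.141, -0.001, -0.583]
contact_force: [1.2, -0.7, 0.4]
grip_width: 90.4
finger_force: 0.0
time: 44.37
tool_pos: [513.2, -282.0, 274.7]
tcp_rot: [3.141, 0.001, -0.585]
contact_force: [0.4, 0.2, -0.1]
grip_width: 91.9
finger_force: 0.0
blue [231.1 196.7]
red [403.6 194.2]
gold [223.2 106.1]
green [315.3 104.9]
black [407.7 103.4]
```

View pics/w10.png

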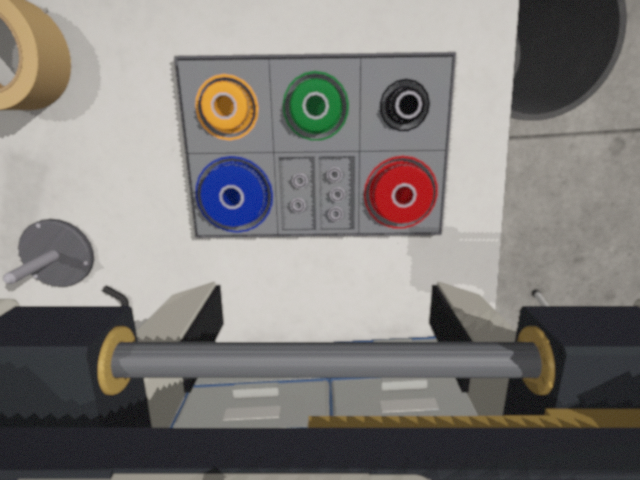

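All five bores lie within about 1 px of their predicted seated positions: blue (231,196), red (404,195), gold (224,106), green (315,105), black (408,104). Handing in.

```bash
python3 -c "
from plant import *
print(close_job())"
```

```text
the job is handed in; nothing more can be done
None
```

All five drifts are in the nests of their own colours, and I handed the job in at about 44.5 s; the last picture showed each within about 1 px of its expected seated position, but the hand-in returned no verdict.

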